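# Release the eccentric cam and push the dish slide home

### The arm

A 6-joint arm with a two-finger parallel gripper is mounted at the origin on a cart in front of the work surface, level with it; the furniture and walls round the work are solid. World frame = base frame: x ahead of the robot, y to its left, z up, the work surface at z = 0. Lengths are in m, angles in degrees, forces in N, time in s.
With the tool pointing down it reaches from about 0.4 to 0.825 m from the base axis. Payload 7 kg.
Tool frame: the origin (TCP) lies on the centre line of the jaws, within the pads' length; the fingertips stand 8 mm ahead of it and the grasp point (between the pads) lies 11 mm behind it; z points along the fingers, y is the line along which they close (so a half turn about z gives the same grasp; the last joint's range is limited). The gripper opens to 88 mm and grips with 3 to 60 N. Pads are 19 mm wide; open, the fingers measure 130 mm over their backs; the gripper's body (78 mm by 193 mm) begins 47 mm behind the grasp point.
Start: joints at [80.449, 20.546, 0.682, 0, -70.136, -16.507], TCP at [0.297, 0.606, 0.235] pointing down, gripper open.
Joint ranges: [-176.03, 176.03], [-82.01, 121.73], [-58.28, 71.71], [-173.87, 95.51], [-174.79, -0.11], [-173.66, 173.66]. Speed limits (degrees/s): [136.94, 136.94, 172.46, 180, 180, 180].

### API

Orientations are given as [roll, pitch, yaw] about the fixed x, y, z axes, in that order (R = Rz(yaw) Ry(pitch) Rx(roll)).
In Python, from plant import r gives the robot as it stands.
- The arm moves only by the tool carry_out, never from a script. Its argument "targets" is a list of rows, each a list of 6 numbers: the shift along the tool's x, y, z scaled (see below), then the turn, a rotation vector about the tool's x, y, z scaled (see below). A call has 1 to 5 rows; each row shifts and turns the commanded pose from where the row before left it, along the tool's axes as they then stand; what a row does not reach is not made up. The controller multiplies each number of a shift by 0.5 m and each number of a turn by 60 degrees. A row lasts 1/8 s, in which the tool goes at most 62.5 mm and 10.7 degrees, less where a joint would pass 70% of its speed; a pose out of reach is approached as far as the arm can. A call with a number of a shift or a turn outside -1 to 1 is refused whole. A call with a gripper value outside its range is refused whole. "hand" is the opening, from 0 (shut) to 1 (fully open), set as the call begins (left out, the last holds). The fingers move at their own pace and stop on an object; "squeeze" is the grip in N (left out, the last holds). Time passes only in rows, so rows that do not move let the fingers close. It gives the time, the measured TCP pose, the force, the opening and the grip force at its end, in the units of the state.
- r.get_state(): the state, without advancing time (a new reading comes with each control period).
- r.capture(name): name is "scene" or "top"; returns the picture (480x640x3 uint8, red, green, blue); there is no depth.
- r.camera_info(name): a dict with "K" (3x3 intrinsics, pixels), "eye" and "attitude" of the camera in the world. Camera axes: x right, y down, z forward; pixel columns grow to the right and rows downward; lengths in m; the calibration is good to about 2 mm. A picture is of the moment at which its call begins. camera_info takes no time and is no camera call.
- r.close_job(): hands the job in; it is judged then, once.
The state is a dict: "time_s": time; "joints": joint angles; "qd": joint speeds; "joint_torque": joint torques, N m; "tcp_pos": TCP position; "eef_rot": TCP orientation; "contact_force": force on the tool from outside, world axes, zero at the start; "moment": the same for the moment, N m; "gripper_width": finger opening in m; "gripper_force": force on a finger pad.
Only numpy, scipy, OpenCV 4.12 (cv2) and the standard library are available. Lean on these libraries where they do the work, as an engineer would, in place of code of your own. Each camera call takes 0.05 s, during which the arm holds its last target. There are 200 camera calls.

### The job

On the dish positioning station, first push the red cam lever round with the fingertips, either way, until it rests against the green stop pin, so that the cam's low point faces the slide; only then push the slide by its blue push plate towards the cam until it is fully home against its end stops. Push gently, never force the slide against the cam, do not touch or lift the petri dish that rides in the slide, and leave everything else on the bench where it is. Finish clear of everything.

Things in the scene. Friction and masses are not known exactly. Their poses are not given: they have to be found in the camera images.
- station: dish positioning station, fixed to the bench: grey base plate 260 x 150 mm, 12 mm thick, with slide, eccentric cam and reader head. Origin on the bench; +x is the slide's forward direction (towards the cam; it points roughly to the robot's left), z up. The base spans x -135..125, y -75..75 mm; slide rails at y +-44 mm, 21 mm above the bench
- stop_pin (a point): top of the green stop pin, 8 mm across, 46 mm above the bench, at (109, 0) mm in the station's frame
- reader (a point): top centre of the black reader head, 45 mm above the bench, 50 x 20 mm along the station's x, y, at (-24, -61) mm in the station's frame; fixed, beside the slide
- cam_pivot (a point): the cam's upright pivot axis where it meets the top of the base (12 mm above the bench), at (45, 0) mm in the station's frame. The steel cam disc is 50 mm across with its centre 17 mm off the pivot, towards the lever; the red lever bar is 10 mm wide, its top 43 mm above the bench
- cam (a joint): cam angle, rad, counter-clockwise from above positive. At q the high lobe and the lever point from the pivot along (-cos q, -sin q) in the station's frame: 0 is straight at the slide. Stops at +3.0 and -3.0, the lever against either side of the green pin: both are the low point (within 0.25 rad will do). Starts in -1.2..1.2; turns either way, stiff (0.2 N m, 3 to 4 N at the post), stays where left
- cam_post (a point): point on the axis of the upright red post at the end of the lever, 62 mm from the pivot, 66 mm above the bench. The post is 16 mm across and stands from 43 to 80 mm above the bench: pushed sideways by fingertips 52 to 65 mm above the bench, it can be taken round clear of the dish, reader and pin
- carriage (a joint): travel of the dish slide in m along the station's +x: 0 fully back (start), 0.036 fully home against the end stops (0.033 counts). Sliding friction about 2 N; it stays where it is left. With the cam at its low point the brass roller on its nose just clears the cam
- push_face (a point): centre of the rear (-x) face of the slide's upright blue push plate, 52 mm above the bench; the plate is 60 mm wide (along the station's y), 8 mm thick and its top is 66 mm above the bench. At the slide's start it is 106 mm behind the station's origin. Push it along the station's +x from the -x side; only the bare 12 mm base plate lies behind it
- nest (a point): centre of the floor of the slide's square dish pocket (66 mm inside, rim 28 mm above the bench, floor 19 mm above it)
- sample_dish: clear petri dish, 62 mm across, 15 mm high, loose in the slide's pocket with its top 34 mm above the bench; origin at the centre of its underside. Not to be touched
- slide_carton: white and red carton of slides, 32 x 82 x 34 mm, origin under its centre; bystander
- coverslip_carton: white and blue carton, 42 x 62 x 24 mm, origin under its centre; bystander
- pen: white marker pen with a blue cap, lying, 132 mm long, 12 mm thick, origin under its middle; bystander
- conical_tube: conical tube with a red cap, lying, 111 mm long, 22 mm thick, origin under its middle; bystander
- counter: round white tally counter, 49 x 46 x 26 mm, origin under its centre; bystander
- amber_bottle: amber glass bottle with a red cap, 48 mm across, 100 mm high, origin under its centre; bystander

How it is judged (in metres and radians):
On the way, in this order (a step that is already met when the one before it is completed fails the run):
1. the cam lever is turned to the stop pin (low point) while the slide is still back ((value of joint cam above 2.75 rad or value of joint cam below -2.75 rad) and value of joint carriage below 0.006 m), for 0.2 s.
2. the slide is pushed home ((value of joint cam above 2.75 rad or value of joint cam below -2.75 rad) and value of joint carriage above 0.033 m), for 0.2 s.
At the end, for the whole second after the job is handed in: the cam is within 0.25 rad of one of its stops (low point), the slide is at least 33 mm forward of its 36 mm travel, and the dish lies flat, at rest and undamaged in the slide's pocket (all of step 2 and horizontal distance between sample_dish and nest below 0.008 m and z of sample_dish in the frame of nest below 0.004 m and angle between sample_dish's own z axis and vertical below 0.1 rad and linear speed of sample_dish below 0.02 m/s); the robot touches nothing.
It fails at once if the slide is forced against the cam (over 5 N) (contact force between carriage and cam above 5 N).
It fails at once if the slide is pushed over 10 mm forward before the cam is within about 0.3 rad of its stop (value of joint carriage above 0.01 m and not (value of joint cam above 2.7 rad or value of joint cam below -2.7 rad)).
It fails at once if the petri dish is touched by the robot, lifted over 8 mm or tipped (contact force between any of the fingers, the arm and sample_dish above 1 N or z of sample_dish in the frame of nest above 0.008 m or angle between sample_dish's own z axis and vertical above 0.25 rad).
It fails at once if the lever or the slide is pushed or squeezed with over 35 N (contact force between the fingers and cam above 35 N or contact force between the fingers and carriage above 35 N).
It fails at once if another thing on the bench is moved over 15 mm (distance of any of slide_carton, coverslip_carton, pen, conical_tube, counter, amber_bottle from where it was at the start of the episode above 0.015 m).
It also fails if it takes over 64 s, if anything falls off the work surface, if the arm or the gripper's body presses on something with over 40 N, if the wrist force passes 120 N, or if a joint passes its speed limit or range.

## Working session

There is one attempt and no reset: what is moved stays moved. The work goes in short steps, Python scripts to look and compute and a tool call to move; the robot and the scene stay as the last step left them, time stands still between calls to the robot, and variables do not carry over. Pictures are saved under pics/ and viewed, at most 10 in all, crops included, and the job is handed in when it is done.

Besides the shell and the picture viewer there is one more tool, called after "Emit:" as a command line: name --pt "numbers of a row" for each row, then --argument value for the rest. carry_out: Moves the arm, as the interface text tells. Its arguments: {"type":"object","properties":{"targets":{"type":"array","items":{"type":"array","items":{"type":"number","minimum":-1,"maximum":1}}},"hand":{"type":"number"},"squeeze":{"type":"number"}},"required":["targets"]}

```bash
mkdir -p pics; ls; python3 - <<'E'
from plant import r
import cv2
for n in("scene","top"):
    print(n,r.camera_info(n)); cv2.imwrite(f"pics/{n}0.png",r.capture(n)[:,:,::-1])
s=r.get_state();print(s)
E
```

```text
pics
scene {'K': array([[523.15108242,   0.        , 317.7579468 ],
       [  0.        , 523.15108242, 237.7746097 ],
       [  0.        ,   0.        ,   1.        ]]), 'eye': array([-0.21523486, -0.82757212,  0.97603761]), 'attitude': array([-130.45271144,   -0.71858815,  -46.56444855])}
top {'K': array([[452.83863886,   0.        , 323.92361303],
       [  0.        , 452.83863886, 243.36695266],
       [  0.        ,   0.        ,   1.        ]]), 'eye': array([ 0.37303804, -0.11653952,  1.26464529]), 'attitude': array([-171.22339112,    0.98089627,  -90.64357595])}
{'time_s': 0.1, 'joints': array([ 8.04499295e+01,  2.05881197e+01,  6.39970482e-01, -1.80972589e-02,
       -7.01358435e+01, -1.65076424e+01]), 'qd': array([-0.0623605 , -0.03812186,  0.16297033,  0.06270666, -0.07342457,
        0.1297596 ]), 'joint_torque': array([-1.72953271e-03, -5.84160519e+01,  2.93749934e+01,  7.01548263e+00,
        1.00903594e-02, -5.86464807e-05]), 'tcp_pos': array([0.29633916, 0.60600603, 0.23371353]), 'eef_rot': array([ 1.79914635e+02, -7.55594303e-03, -2.60638690e+01]), 'contact_force': array([ 0.11399806,  0.68360036, -0.30551152]), 'moment': array([0.01292378, 0.04088708, 0.02691131]), 'gripper_force': 0.0, 'gripper_width': 0.08754558823691011}
```

View pics/top0.png

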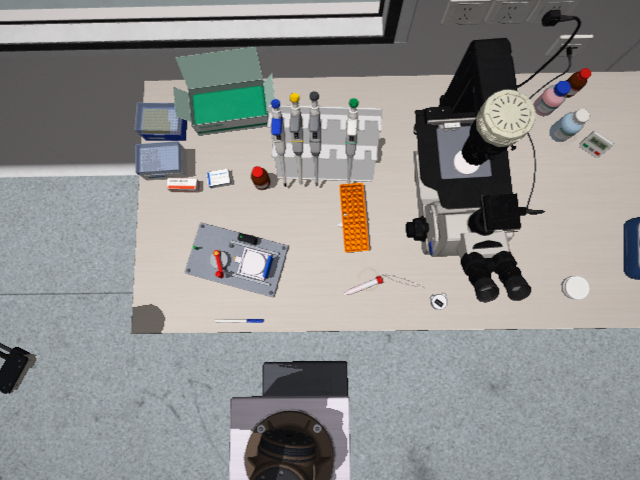

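View pics/scene0.png

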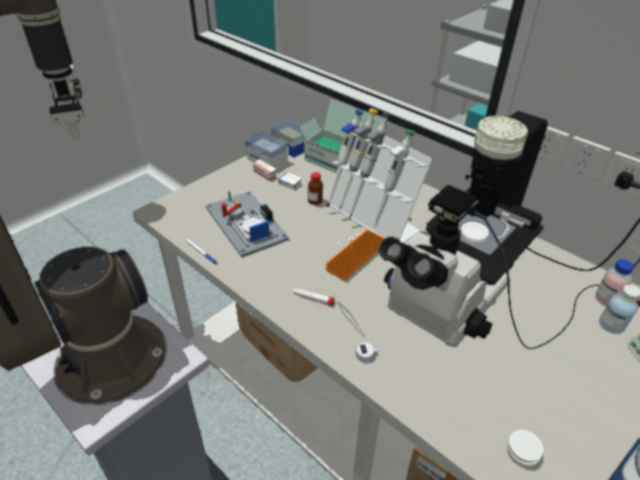

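The top view shows the station at about (237,258): green pin near (197,247), red lever near (219,262), blue plate near (268,266). The scene view shows it near (247,222).

```bash
cat > h.py <<'E'
import numpy as np,cv2
from scipy.spatial.transform import Rotation as Ro
from plant import r
def cam(n):
    c=r.camera_info(n);return c["K"],c["eye"],Ro.from_euler("xyz",c["attitude"],degrees=True).as_matrix()
def proj(n,p):
    K,e,R=cam(n);q=K@(R.T@(np.asarray(p,float)-e));return q[:2]/q[2]
def cast(n,uv,z):
    K,e,R=cam(n);d=R@np.linalg.solve(K,[uv[0],uv[1],1.]);return e+d*(z-e[2])/d[2]
E
python3 - <<'E'
from h import *
print("tcp proj",[proj(n,r.get_state()["tcp_pos"]) for n in("top","scene")])
im={n:cv2.imread(f"pics/{n}0.png") for n in("top","scene")}
box={"top":(175,215,300,305),"scene":(195,180,295,260)}
for n,(a,b,c,d) in box.items():
    cr=im[n][b:d,a:c];cv2.imwrite(f"pics/{n}c.png",cv2.resize(cr,None,fx=6,fy=6,interpolation=cv2.INTER_CUBIC))
    h=cv2.cvtColor(cr,cv2.COLOR_BGR2HSV);H,S,V=cv2.split(h)
    for k,m in dict(red=((H<8)|(H>172))&(S>150)&(V>80),green=(H>45)&(H<80)&(S>100),blue=(H>100)&(H<125)&(S>140)&(V>70)).items():
        nn,l,st,ce=cv2.connectedComponentsWithStats(m.astype(np.uint8))
        for i in range(1,nn):
            if st[i,4]>3: print(n,k,st[i],(ce[i]+[a,b]).round(1))
# base plate outline in top: gray-blue
t=im["top"][215:305,175:300].astype(int)
m=((t[:,:,2]-t[:,:,0])<5)&(t.sum(2)<480)
m=cv2.morphologyEx(m.astype(np.uint8),cv2.MORPH_OPEN,np.ones((3,3)))
cs,_=cv2.findContours(m,cv2.RETR_EXTERNAL,cv2.CHAIN_APPROX_NONE);c=max(cs,key=cv2.contourArea)+[175,215]
b=cv2.boxPoints(cv2.minAreaRect(c.astype(np.float32)))
P=np.array([cast("top",q,.012) for q in b]);print(b,P,np.linalg.norm(np.diff(P,axis=0),axis=1),P.mean(0))
E
```

```text
tcp proj [array([ 10.80738391, 351.45464769]), array([ 75.53832248, 126.01932845])]
top red [ 39  35   9  27 102] [218.3 264.9]
top green [65 20  3  3  8] [240.9 236.1]
top green [18 31  6  4 13] [195.2 247.5]
top blue [88 41 10 22 84] [267.2 266. ]
scene red [27 24 18 12 63] [228.3 208.8]
scene blue [ 56  39  19  22 243] [259.5 230.7]
scene blue [12 76  5  4  7] [208.9 257.3]
[[184.68542 272.8432 ]
 [198.73047 221.09828]
 [288.24957 245.3963 ]
 [274.20453 297.14124]] [[0.48897937 0.29163797 0.012     ]
 [0.6354797  0.25689379 0.012     ]
 [0.56232623 0.00273656 0.012     ]
 [0.4187445  0.04135746 0.012     ]] [0.15056396 0.26447556 0.14868519] [0.52638245 0.14815645 0.012     ]
```

View pics/topc.png

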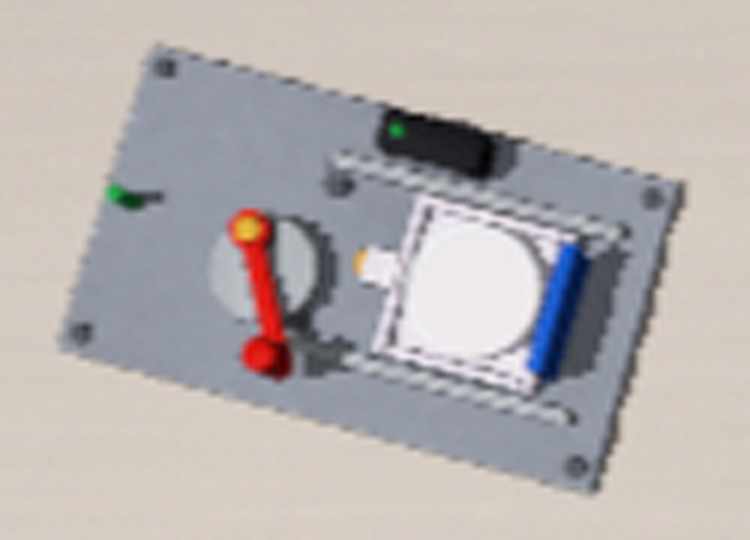

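View pics/scenec.png

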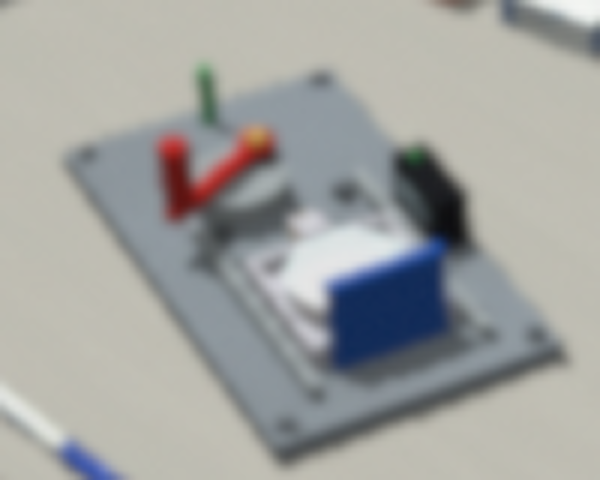

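The crops show the lever pointing to station +y (towards the robot), so q ≈ -1.3. The post top is at about top-px (219,274) and the hub at (216,253). Next I compute the frame and check it.

```bash
python3 - <<'E'
from h import *
C=np.array([.52638,.14816])
pin=cast("top",(194.2,247.),.046)[:2];hub=cast("top",(216.3,253.),.045)[:2];post=cast("top",(219.0,273.3),.080)[:2];rd=cast("top",(247.8,238.5),.045)[:2]
top=cast("top",(267.4,266.),.064)[:2]
for yaw in(73.5,74.5,75.5):
    a=np.radians(yaw);R=np.array([[np.cos(a),-np.sin(a)],[np.sin(a),np.cos(a)]])
    o=C+R@[.005,0]
    print(yaw,o,*[(k,((R.T@(p-o))*1000).round(1)) for k,p in dict(pin=pin,hub=hub,post=post,reader=rd,blue=top).items()])
# scene-view check
a=np.radians(74.5);R=np.array([[np.cos(a),-np.sin(a)],[np.sin(a),np.cos(a)]]);o=C+R@[.005,0]
for k,uv,z in [("post",(224,204),.080),("pin",(229.3,191.5),.046),("hub",(238,202.5),.045),("plateL",(250.3,228),.066),("plateR",(268.2,220.5),.066),("corner",(242.5,256.5),.012),("cornerR",(288.5,239),.012)]:
    print(k,((R.T@(cast("scene",uv,z)[:2]-o))*1000).round(1))
E
```

```text
73.5 [0.52780008 0.1529541 ] ('pin', array([107.8,   2.2])) ('hub', array([44.6,  1.5])) ('post', array([11.2, 52.8])) ('reader', array([-26.4, -60.2])) ('blue', array([-103.4,   -1.3]))
74.5 [0.52771619 0.15297815] ('pin', array([107.8,   0.2])) ('hub', array([44.6,  0.6])) ('post', array([12.1, 52.5])) ('reader', array([-27.5, -59.8])) ('blue', array([-103.4,    0.5]))
75.5 [0.5276319  0.15300074] ('pin', array([107.8,  -1.7])) ('hub', array([44.6, -0.3])) ('post', array([13. , 52.2])) ('reader', array([-28.5, -59.4])) ('blue', array([-103.4,    2.2]))
post [12.2 56.1]
pin [106.7   1.8]
hub [43.4  1.8]
plateL [-106.9   31.5]
plateR [-102.1  -25.7]
corner [-145.3   77.4]
cornerR [-144.   -65.6]
```

Emit:
carry_out --pt "0.0745 0.065 0 0 0 0" --pt "0.0745 0.065 0 0 0 0" --pt "0.0745 0.065 0 0 0 0" --pt "0.0745 0.065 0 0 0 0" --pt "0.0745 0.065 0 0 0 0" --hand 0.114

```text
time_s: 0.72
tcp_pos: [0.3927, 0.3769, 0.2343]
eef_rot: [180.0, 0.0, -26.0]
contact_force: [0.2, 0.8, -0.4]
gripper_width: 0.0433
gripper_force: 0.0
```

Emit:
carry_out --pt "0.0745 0.065 0 0 0 0" --pt "0.0745 0.065 0 0 0 0" --pt "0.0745 0.065 0 0 0 0" --pt "0.0745 0.065 0 0 0 0" --pt "0.0745 0.065 0 0 0 0"

```text
time_s: 1.35
tcp_pos: [0.4886, 0.1492, 0.2345]
eef_rot: [180.0, 0.0, -26.0]
contact_force: [0.8, 1.6, -0.2]
gripper_width: 0.01
gripper_force: 0.0
```

Emit:
carry_out --pt "0 0 0 0 0 0.16" --pt "0 0 0 0 0 0.16" --pt "0 0 0 0 0 0.16" --pt "0 0 0 0 0 0.16" --pt "0 0 0 0 0 0.16"

```text
time_s: 1.98
tcp_pos: [0.4881, 0.1506, 0.2342]
eef_rot: [180.0, -0.0, -74.4]
contact_force: [-0.2, 0.0, -0.9]
gripper_width: 0.0101
gripper_force: 0.0
```

Emit:
carry_out --pt "0 0 0.085 0 0 0" --pt "0 0 0.085 0 0 0" --pt "0 0 0.08 0 0 0" --pt "0 0 0.06 0 0 0" --pt "0 0 0.028 0 0 0"

```text
time_s: 2.6
tcp_pos: [0.4875, 0.1501, 0.0638]
eef_rot: [179.8, -0.1, -74.1]
contact_force: [0.2, -0.1, 0.6]
gripper_width: 0.0101
gripper_force: 0.0
```

```bash
python3 - <<'E'
from h import *
s=r.get_state();print(s["tcp_pos"],s["eef_rot"],s["joints"].round(1),s["contact_force"])
cv2.imwrite("pics/t2.png",cv2.resize(r.capture("top")[205:305,165:300,::-1],None,fx=5,fy=5,interpolation=cv2.INTER_CUBIC))
cv2.imwrite("pics/s2.png",cv2.resize(r.capture("scene")[160:270,185:305,::-1],None,fx=5,fy=5,interpolation=cv2.INTER_CUBIC))
E
```

```text
[0.48745875 0.15009055 0.06384641] [ 1.79840322e+02 -5.77736110e-02 -7.40703843e+01] [ 39.2  15.7 -32.2  -0.  -42.3 -23.3] [ 0.18615337 -0.050212    0.55163653]
```

View pics/s2.png

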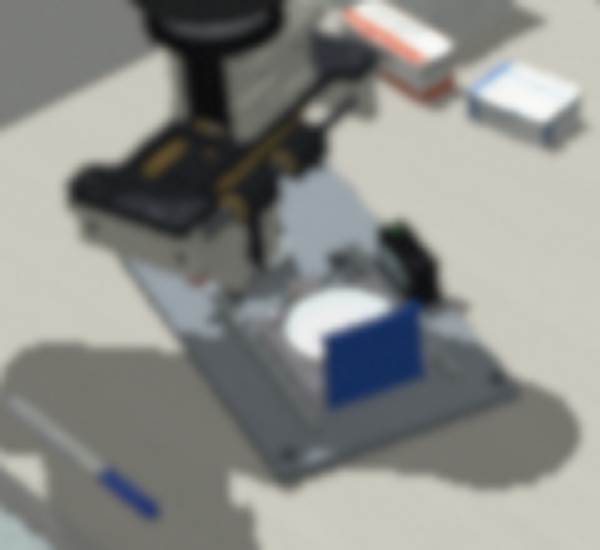

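The scene picture shows the fingers down beside the post, over the slide's front edge, with the dish and plate undisturbed. Next I approach the post.

Emit:
carry_out --pt "-0.008 0 0 0 0 0" --pt "-0.008 0 0 0 0 0" --pt "-0.006 0 0 0 0 0" --pt "-0.006 0 0 0 0 0"

```text
time_s: 3.2
tcp_pos: [0.4846, 0.1647, 0.066]
eef_rot: [-180.0, 0.0, -74.0]
contact_force: [0.6, -0.6, 0.8]
gripper_width: 0.0098
gripper_force: 0.0
```

Emit:
carry_out --pt "-0.013 0.0026 0 0 0 0.1" --pt "-0.013 0.0026 0 0 0 0.1" --pt "-0.013 0.0026 0 0 0 0.1"

```text
time_s: 3.58
tcp_pos: [0.4767, 0.1821, 0.0655]
eef_rot: [179.9, -0.1, -92.3]
contact_force: [-0.8, -3.5, 1.9]
gripper_width: 0.0101
gripper_force: 1.4
```

Emit:
carry_out --pt "-0.013 0.0026 0 0 0 0.1" --pt "-0.013 0.0026 0 0 0 0.1" --pt "-0.013 0.0026 0 0 0 0.1" --pt "-0.013 0.0026 0 0 0 0.1" --pt "-0.013 0.0026 0 0 0 0.1"

```text
time_s: 4.2
tcp_pos: [0.4777, 0.2147, 0.0654]
eef_rot: [179.9, -0.1, -122.3]
contact_force: [-3.4, -1.7, 2.8]
gripper_width: 0.01
gripper_force: 2.1
```

```bash
cat >> h.py <<'E'
def where():
    s=r.get_state();a=np.radians(74.6);c,n=np.cos(a),np.sin(a)
    p=np.array([[c,n],[-n,c]])@(s["tcp_pos"][:2]-[.5277,.1530])*1000
    d=p-[45,0];print("station",p.round(1),"z",s["tcp_pos"][2].round(4),"rad",np.hypot(*d).round(1),"theta",(np.degrees(np.arctan2(d[1],d[0]))-14.2).round(1),"theta by yaw",(s["eef_rot"][2]+180-74.6+90)%360,s["eef_rot"].round(1),s["contact_force"].round(1),s["joints"].round(0),s["time_s"])
E
python3 -c "
from h import *
where()"
```

```text
station [46.2 64.6] z 0.0654 rad 64.6 theta 74.8 theta by yaw 73.12718924259094 [ 1.799e+02 -1.000e-01 -1.223e+02] [-3.4 -1.7  2.8] [ 46.  17. -30.  -0. -43. -78.] 4.2
```

Emit:
carry_out --pt "-0.013 0.0026 0 0 0 0.1" --pt "-0.013 0.0026 0 0 0 0.1" --pt "-0.013 0.0026 0 0 0 0.1" --pt "-0.013 0.0026 0 0 0 0.1" --pt "-0.013 0.0026 0 0 0 0.1"

```text
time_s: 4.82
tcp_pos: [0.4956, 0.2432, 0.0655]
eef_rot: [180.0, -0.1, -152.3]
contact_force: [-4.5, 1.6, 1.8]
gripper_width: 0.01
gripper_force: 2.7
```

Emit:
carry_out --pt "-0.013 0.0026 0 0 0 0.1" --pt "-0.013 0.0026 0 0 0 0.1" --pt "-0.013 0.0026 0 0 0 0.1"

```text
time_s: 5.2
tcp_pos: [0.5126, 0.2546, 0.0656]
eef_rot: [180.0, -0.0, -170.2]
contact_force: [-3.8, 3.0, 1.1]
gripper_width: 0.0099
gripper_force: 2.5
```

```bash
python3 -c "
from h import *
where()"
```

```text
station [93.9 41.5] z 0.0656 rad 64.2 theta 26.1 theta by yaw 25.154077554701587 [ 180.    -0.  -170.2] [-3.8  3.   1.1] [  46.   20.  -24.   -0.  -45. -126.] 5.2
```

Emit:
carry_out --pt "-0.0065 0.0014 0 0 0 0.05" --pt "-0.0065 0.0014 0 0 0 0.05" --pt "-0.0065 0.0014 0 0 0 0.05" --pt "-0.0065 0.0014 0 0 0 0.05"

```text
time_s: 5.7
tcp_pos: [0.5255, 0.2588, 0.0656]
eef_rot: [179.9, -0.0, 177.9]
contact_force: [-3.2, 3.3, 1.5]
gripper_width: 0.0099
gripper_force: 2.5
```

Emit:
carry_out --pt "-0.0033 0.0007 0 0 0 0.025" --pt "-0.0033 0.0007 0 0 0 0.025" --pt "0 0 0 0 0 0" --pt "0 0 0 0 0 0"

```text
time_s: 6.2
tcp_pos: [0.5292, 0.2593, 0.0657]
eef_rot: [179.9, 0.0, 175.0]
contact_force: [-2.6, 5.0, 0.5]
gripper_width: 0.0101
gripper_force: 2.5
```

```bash
python3 -c "
from h import *
where()"
```

```text
station [102.9  26.8] z 0.0657 rad 63.8 theta 10.6 theta by yaw 10.38010071417159 [179.9   0.  175. ] [-2.6  5.   0.5] [  45.   22.  -22.   -0.  -46. -140.] 6.2
```

Emit:
carry_out --pt "-0.0022 0.0005 0 0 0 0.016" --pt "-0.0022 0.0005 0 0 0 0.016" --pt "0 0 0 0 0 0" --pt "0 0 0 0 0 0"

```text
time_s: 6.7
tcp_pos: [0.5315, 0.2596, 0.0657]
eef_rot: [179.9, 0.0, 173.1]
contact_force: [-2.7, 5.2, 0.4]
gripper_width: 0.0099
gripper_force: 2.6
```

Emit:
carry_out --pt "0.02 0 0 0 0 0" --pt "0.03 0 0 0 0 0" --pt "0.02 0 -0.06 0 0 0" --pt "0 0 -0.08 0 0 0" --pt "0 0 -0.06 0 0 0"

```text
time_s: 7.32
tcp_pos: [0.4959, 0.2629, 0.1672]
eef_rot: [180.0, 0.0, 173.1]
contact_force: [0.0, 0.3, -0.5]
gripper_width: 0.0099
gripper_force: 0.0
```

```bash
python3 -c "
from h import *
where()"
```

```text
station [97.5 59.9] z 0.1672 rad 79.6 theta 34.6 theta by yaw 8.461766803218438 [180.    0.  173.1] [ 0.   0.3 -0.5] [  48.   13.  -19.    0.  -58. -145.] 7.325
```

Emit:
carry_out --pt "0 0 0 0 0 -0.151" --pt "0 0 0 0 0 -0.151" --pt "0 0 0 0 0 -0.151" --pt "0 0 0 0 0 -0.151" --pt "0 0 0 0 0 -0.151"

```text
time_s: 7.95
tcp_pos: [0.4957, 0.2626, 0.1655]
eef_rot: [-180.0, -0.0, -141.4]
contact_force: [-0.9, -0.6, 0.3]
gripper_width: 0.0105
gripper_force: 0.0
```

Emit:
carry_out --pt "0 0 0 0 0 -0.151" --pt "0 0 0 0 0 -0.151" --pt "0 0 0 0 0 -0.151" --pt "0 0 0 0 0 -0.151"

```text
time_s: 8.45
tcp_pos: [0.4957, 0.2626, 0.1655]
eef_rot: [180.0, -0.0, -105.1]
contact_force: [0.2, -0.6, -0.2]
gripper_width: 0.0101
gripper_force: 0.0
```

Emit:
carry_out --pt "0.095 -0.024 0 0 0 0" --pt "0.095 -0.024 0 0 0 0" --pt "0.095 -0.024 0 0 0 0" --pt "0.095 -0.024 0 0 0 0" --pt "0.095 -0.024 0 0 0 0" --hand 0

```text
time_s: 9.07
tcp_pos: [0.4901, 0.0166, 0.1657]
eef_rot: [-180.0, -0.0, -105.4]
contact_force: [1.7, -0.3, -0.1]
gripper_width: 0.0006
gripper_force: 0.0
```

```bash
python3 - <<'E'
from h import *
where()
cv2.imwrite("pics/t3.png",cv2.resize(r.capture("top")[205:305,165:300,::-1],None,fx=4,fy=4,interpolation=cv2.INTER_CUBIC))
cv2.imwrite("pics/s3.png",cv2.resize(r.capture("scene")[160:270,185:305,::-1],None,fx=5,fy=5,interpolation=cv2.INTER_CUBIC))
E
```

```text
station [-141.5    0. ] z 0.1657 rad 186.5 theta 165.8 theta by yaw 89.99842885963426 [-180.    -0.  -105.4] [ 1.7 -0.3 -0.1] [ 25.   6. -28.   0. -56. -40.] 9.075
```

View pics/s3.png

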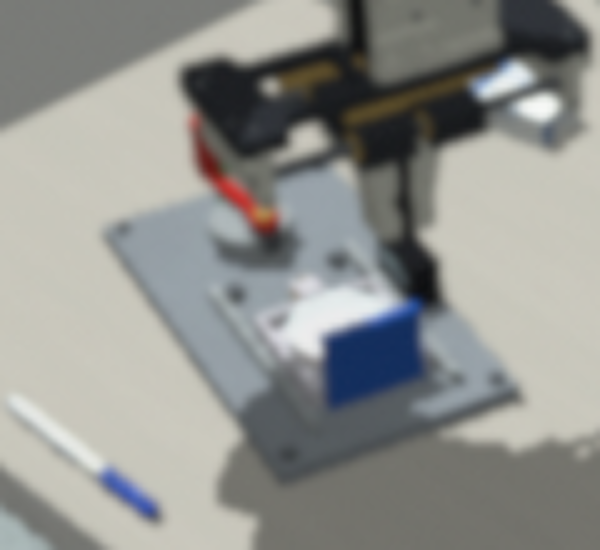

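View pics/t3.png

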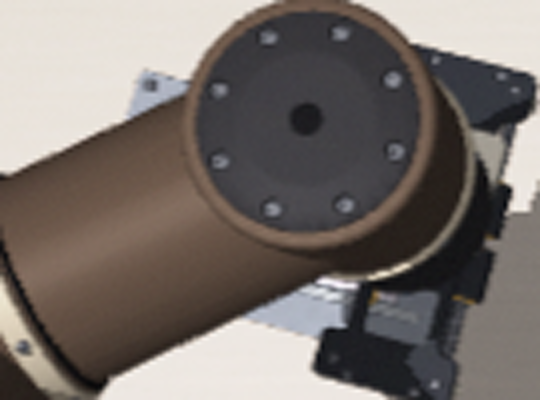

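The lever now points away from the slide at the pin (hub at (263,217), post at (195,135) in the scene crop). The slide and dish have not moved. In the top view the arm hides the station. Next I descend behind the plate.

Emit:
carry_out --pt "0 0 0.06 0 0 0" --pt "0 0 0.07 0 0 0" --pt "0 0 0.06 0 0 0" --pt "0 0 0.03 0 0 0" --pt "0 0 0 0 0 0"

```text
time_s: 9.8
tcp_pos: [0.4899, 0.0181, 0.0546]
eef_rot: [179.9, -0.1, -105.4]
contact_force: [0.5, -0.4, 1.1]
gripper_width: 0.0003
gripper_force: 0.0
```

Emit:
carry_out --pt "-0.015 0 0 0 0 0" --pt "-0.015 0 0 0 0 0" --pt "-0.01 0 0 0 0 0" --pt "-0.008 0 0 0 0 0" --pt "-0.008 0 0 0 0 0"

```text
time_s: 10.42
tcp_pos: [0.4987, 0.045, 0.0557]
eef_rot: [180.0, -0.0, -105.4]
contact_force: [0.0, -3.0, 1.5]
gripper_width: 0.0001
gripper_force: 1.2
```

Emit:
carry_out --pt "-0.01 0 0 0 0 0" --pt "-0.01 0 0 0 0 0" --pt "-0.01 0 0 0 0 0" --pt "-0.01 0 0 0 0 0"

```text
time_s: 10.92
tcp_pos: [0.5042, 0.0646, 0.0555]
eef_rot: [180.0, -0.0, -105.4]
contact_force: [0.3, -3.0, 1.3]
gripper_width: 0.0004
gripper_force: 1.3
```

```bash
python3 -c "
from h import *
where()"
```

```text
station [-91.5  -0.8] z 0.0555 rad 136.5 theta -193.9 theta by yaw 89.96173503882352 [ 180.    -0.  -105.4] [ 0.3 -3.   1.3] [ 29.  16. -33.   0. -41. -45.] 10.925
```

Emit:
carry_out --pt "-0.005 0 0 0 0 0" --pt "-0.005 0 0 0 0 0" --pt "-0.005 0 0 0 0 0" --pt "-0.004 0 0 0 0 0"

```text
time_s: 11.42
tcp_pos: [0.5067, 0.0736, 0.0555]
eef_rot: [-180.0, 0.0, -105.4]
contact_force: [1.3, -2.7, -0.1]
gripper_width: 0.0003
gripper_force: 1.1
```

Emit:
carry_out --pt "-0.002 0 0 0 0 0" --pt "-0.002 0 0 0 0 0" --pt "0 0 0 0 0 0"

```text
time_s: 11.8
tcp_pos: [0.507, 0.0748, 0.0556]
eef_rot: [180.0, -0.1, -105.4]
contact_force: [1.3, -5.8, 1.2]
gripper_width: 0.0007
gripper_force: 2.7
```

```bash
python3 -c "
from h import *
where()"
```

```text
station [-80.9  -0.8] z 0.0556 rad 125.9 theta -193.8 theta by yaw 89.95371017152122 [ 1.800e+02 -1.000e-01 -1.054e+02] [ 1.3 -5.8  1.2] [ 30.  17. -32.   0. -41. -46.] 11.8
```

Force is rising and the travel is about right (-81 against about -80 expected). I push 1 mm more at a time to confirm the stop.

Emit:
carry_out --pt "-0.002 0 0 0 0 0" --pt "0 0 0 0 0 0"

```text
time_s: 12.05
tcp_pos: [0.5069, 0.0749, 0.0556]
eef_rot: [180.0, -0.1, -105.5]
contact_force: [2.2, -10.3, 2.6]
gripper_width: 0.0003
gripper_force: 4.7
```

Emit:
carry_out --pt "-0.002 0 0 0 0 0" --pt "0 0 0 0 0 0"

```text
time_s: 12.3
tcp_pos: [0.5069, 0.075, 0.0556]
eef_rot: [179.9, -0.2, -105.5]
contact_force: [2.8, -14.5, 5.0]
gripper_width: 0.0001
gripper_force: 6.8
```

It is hard against the stop. I back off, lift and clear the view.

Emit:
carry_out --pt "0.01 0 0 0 0 0" --pt "0.03 0 0 0 0 0" --pt "0.04 0 0 0 0 0" --pt "0 0 -0.08 0 0 0" --pt "0 0 -0.1 0 0 0"

```text
time_s: 12.92
tcp_pos: [0.4958, 0.0373, 0.1457]
eef_rot: [179.9, -0.1, -105.5]
contact_force: [1.4, 0.1, -0.5]
gripper_width: 0.0004
gripper_force: 0.0
```

Emit:
carry_out --pt "0 0 -0.1 0 0 0" --pt "0.08 0 -0.05 0 0 0" --pt "0.1 0 0 0 0 0" --pt "0.1 0 0 0 0 0" --pt "0.1 0 0 0 0 0"

```text
time_s: 13.55
tcp_pos: [0.4451, -0.1463, 0.2207]
eef_rot: [-180.0, 0.0, -105.4]
contact_force: [1.5, -0.6, 0.2]
gripper_width: 0.0006
gripper_force: 0.0
```

Emit:
carry_out --pt "0.1 0 0 0 0 0" --pt "0.1 0 0 0 0 0" --pt "0 0 0 0 0 0" --pt "0 0 0 0 0 0"

```text
time_s: 14.05
tcp_pos: [0.4191, -0.2411, 0.2204]
eef_rot: [180.0, 0.0, -105.5]
contact_force: [0.9, 0.1, -0.0]
gripper_width: 0.0004
gripper_force: 0.0
```

```bash
python3 - <<'E'
from h import *
where()
t=r.capture("top")[:,:,::-1]
h=cv2.cvtColor(t,cv2.COLOR_BGR2HSV)[215:305,175:300];H,S,V=cv2.split(h)
m=((H>100)&(H<125)&(S>140)&(V>70)).astype(np.uint8)
n,l,st,ce=cv2.connectedComponentsWithStats(m)
a=np.radians(74.6);c,s=np.cos(a),np.sin(a)
for i in range(1,n):
    if st[i,4]>20: print("blue",((np.array([[c,s],[-s,c]])@(cast("top",ce[i]+[175,215],.064)[:2]-[.5277,.153]))*1000).round(1),st[i])
cv2.imwrite("pics/t4.png",cv2.resize(t[205:305,165:300],None,fx=5,fy=5,interpolation=cv2.INTER_CUBIC))
E
```

```text
station [-408.8    0. ] z 0.2204 rad 453.8 theta 165.8 theta by yaw 89.8705727985854 [ 180.     0.  -105.5] [ 0.9  0.1 -0. ] [ -7.   3. -24.  -0. -63.  -9.] 14.05
```

View pics/t4.png

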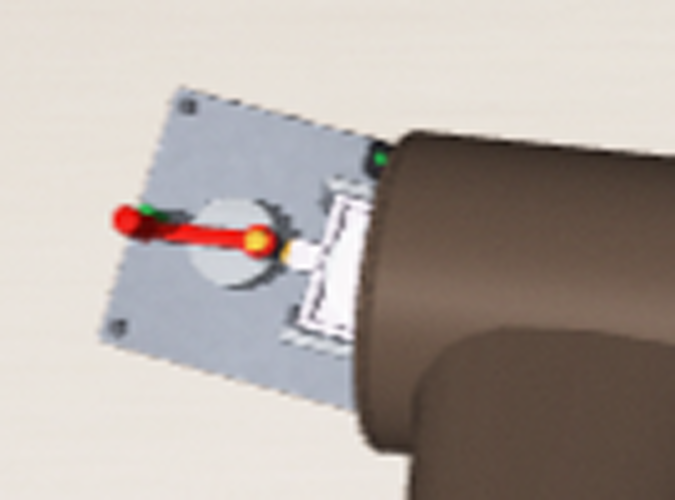

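The lever lies against the green pin. The roller nose moved from (234.7,258.7) to (222.6,255.0), about 36 mm, so the slide is home and the arm is clear.

```bash
python3 -c "
from plant import r
print(r.close_job())"
```

```text
the job is handed in; nothing more can be done
None
```

I turned the lever to the green stop pin, then pushed the slide home (about 36 mm, hard against its end stops); the arm finished clear and the job is handed in, though its result was not reported and the arm hid the dish in the last picture.

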